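# Find the unlocked hatch of the desk wiring trough and push it open

### The arm

A 6-joint arm with a two-finger parallel gripper is mounted at the origin on the work surface. World frame = base frame: x ahead of the robot, y to its left, z up, the work surface at z = 0. Lengths are in mm, angles in rad, forces in N, time in s.
With the tool pointing down it reaches from about 275 to 750 mm from the base axis. Payload 10.2 kg.
Tool frame: the origin (TCP) lies at the very end of the fingers, on their centre line; the grasp point (between the pads) lies 19 mm behind it; z points along the fingers, y is the line along which they close (so a half turn about z gives the same grasp; the last joint's range is limited). The gripper opens to 85 mm and grips with 20 to 120 N. Pads are 22 mm wide; open, the fingers measure 114 mm over their backs; the gripper's body (76 mm by 85 mm) begins 54 mm behind the grasp point. The pads swing forward as they close: fully open they stand 13 mm farther back than shut.
Start: joints at [-1.491, 0.313, 1.498, -0, 1.331, -0.223], TCP at [156.539, -501.125, 231.294] pointing down, gripper open.
Joint ranges: [-2.94, 2.94], [-0.97, 2.17], [0.19, 2.56], [-1.23, 4.37], [0.02, 3.11], [-2.88, 2.88]. Speed limits (rad/s): [2.39, 2.39, 3.01, 3.14, 3.14, 3.14].

### API

Orientations are given as a unit quaternion [w, x, y, z].
In Python, from rig import ctrl, optics gives the robot as it stands. The module is installed in compiled form; this text tells all that it offers.
- The arm moves only by the shell command python3 -m handwheel 'ROWS' [FORCE]. ROWS is JSON, a list that holds one entry, the list of rows, each a list of 5 numbers: the gripper command: -1 is fully open, 1 is shut, values between are in proportion, then the shift along the world's x, y, z in units of 50 mm (1.0 is 50 mm), then the turn about the world's z in units of 8 degrees (1.0 is 8 degrees). In form: [[[gripper, tx, ty, tz, twist], ...]]. A call has 1 to 10 rows; each row shifts and turns the commanded pose from where the row before left it; what a row does not reach is not made up. A row lasts 1/10 s, in which the tool goes at most 50 mm and 8.59 degrees, less where a joint would pass 70% of its speed; a pose out of reach is approached as far as the arm can. A call is refused whole if a number of a shift passes 1 or a number of a turn 1, either way. A call with a gripper value outside its range is refused whole. The fingers move at their own pace and stop on an object; FORCE is the grip in N (left out, the last holds). Time passes only in rows, so rows that do not move let the fingers close. It gives the time, the measured TCP pose, the force, the opening and the grip force at its end, in the units of the state.
- ctrl.sense(): the state, without advancing time (a new reading comes with each control period).
- optics.capture(name): name is "side" or "top"; returns a dict with "img" (400x640x3 uint8, blue, green, red), "K" (3x3 intrinsics, pixels), "dist_coeffs" ([k1, k2, p1, p2, k3] as OpenCV has them; the pictures are not rectified), "R" (3x3) and "t" (3): a world point X has camera coordinates R X + t. Camera axes: x right, y down, z forward; pixel columns grow to the right and rows downward; lengths in mm; the calibration is good to about 2 mm. A picture is of the moment at which its call begins. There is no depth.
- ctrl.finish_job(): hands the job in; it is judged then, once.
The state is a dict: "time_s": time; "joints": joint angles; "dq": joint speeds; "tau": joint torques, N m; "eef_pos": TCP position; "ee_rot": TCP orientation; "force": force on the tool from outside, world axes, zero at the start; "wrist_torque": the same for the moment, N m; "grip_width": opening from 0.0 (shut) to 1.0 (fully open); "grip_force": force on a finger pad.
Only numpy, scipy, OpenCV 4.12 (cv2) and the standard library are available. Lean on these libraries where they do the work, as an engineer would, in place of code of your own. Each camera call takes 0.05 s, during which the arm holds its last target. There are 200 camera calls.

### The job

Four identical metal hatches cover the wiring trough on the desk; three are locked and one was left unlocked. Press on the hatches near an edge to find the one that rocks on its axle, then push that one all the way open with your fingers, to its stop, so that it stays standing nearly upright. Nothing is to be picked up: leave the mug, the tape roll and the stamp where they are, and let go of everything at the end.

Things in the scene. Friction and masses are not known exactly. Their poses are not given: they have to be found in the camera images.
- trough: White sheet-metal wiring trough fixed to the desk: 160 mm along its x, 500 mm along its y (the row of hatches), 85 mm high, level top. Origin: centre of its underside, z up. Hollow, 75 mm deep under the hatches, which lie flush in openings of 104 (x) by 84 mm (y), 11 mm bars between; fixed deck 28 mm wide along both long sides.
- place_1 (a point): Centre of the top face of the hatch at the trough's -y end; axes as the trough's. All hatches are alike: aluminium plates 100 mm (trough x) by 80 mm (y) by 6 mm, with two round 20 mm pads (look only) 34 mm either side of the middle in trough x. Which place has the unlocked one changes each time. Locked ones are rigid and do not give.
- place_2 (a point): Same, second hatch, 95 mm further in trough +y. The unlocked hatch pivots on a level axle along trough y through the middle of the plate, 3 mm below its top: pressing the middle line does nothing, while about 1.5 N on a pad tips that end down into the trough and raises the other end above the deck, either way round.
- place_3 (a point): Same, third hatch, 190 mm from the first. The axle is stiff and balanced: the unlocked hatch stays at any angle it is left at. It can be opened by pressing one end down some 25 to 30 mm, then pushing the risen end over with the side of the fingers, towards the end that went down, until the stop.
- place_4 (a point): Same, fourth hatch, at the trough's +y end, 285 mm from the first.
- hatch (a joint): Angle (rad) of the unlocked hatch, whichever place it is in: 0 flush and shut (as at the start), positive when its trough +x end has gone down, negative when its trough -x end has; stops at +1.4 and -1.4. Either way counts as open.
- mug: White mug, 76 mm wide and 90 mm high with a side handle, on the desk beyond the trough. Origin: centre of its underside. Bystander.
- tape: Roll of brown packing tape lying flat, 90 mm across, 48 mm high, on the desk on the robot's side of the trough. Origin: centre of its underside. Bystander.
- stamp: Small dark wooden hand stamp, foot 36 mm across, 45 mm high, standing on the fixed deck at one end of the trough, beyond the last hatch (222 mm from the trough's middle, at its +y end). Origin: centre of its underside. Bystander.

How it is judged (in metres and radians):
On the way, in this order (a step that is already met when the one before it is completed fails the run):
1. the unlocked hatch is found: it rocks under the press ((value of joint hatch above 0.1 rad or value of joint hatch below -0.1 rad)), for 0.05 s.
2. the unlocked hatch is pushed open ((value of joint hatch above 1.15 rad or value of joint hatch below -1.15 rad)), for 0.2 s.
At the end, for the whole second after the job is handed in: The unlocked hatch stands open at least 1.15 rad (66 degrees) either way and at rest; mug, tape roll and stamp are upright and within 20 mm of where they began ((value of joint hatch above 1.15 rad or value of joint hatch below -1.15 rad) and velocity of joint hatch between -0.1 and 0.1 rad/s and distance of each of mug, tape, stamp from where it was at the start of the episode below 0.02 m and angle between each of mug, tape, stamp's own z axis and vertical below 0.2 rad); the robot touches nothing.
It fails at once if the mug is lifted, carried, knocked over or shifted by 20 mm or more (distance of mug from where it was at the start of the episode above 0.02 m or angle between mug's own z axis and vertical above 0.3 rad).
It fails at once if the tape roll is lifted, carried, knocked over or shifted by 20 mm or more (distance of tape from where it was at the start of the episode above 0.02 m or angle between tape's own z axis and vertical above 0.3 rad).
It fails at once if the stamp is lifted, carried, knocked over or shifted by 20 mm or more (distance of stamp from where it was at the start of the episode above 0.02 m or angle between stamp's own z axis and vertical above 0.3 rad).
It also fails if it takes over 51 s, if anything falls off the work surface, if the arm or the gripper's body presses on something with over 40 N, if the wrist force passes 120 N, or if a joint passes its speed limit or range.

## Working session

There is one attempt and no reset: what is moved stays moved. The work goes in short steps, Python scripts to look and compute and a shell command to move; the robot and the scene stay as the last step left them, time stands still between calls to the robot, and variables do not carry over. Pictures are saved under pics/ and viewed, at most 10 in all, crops included, and the job is handed in when it is done.

```bash
mkdir -p pics
python3 - <<'E'
from rig import ctrl, optics
import cv2
for n in("top","side"):
    d=optics.capture(n); cv2.imwrite(f"pics/{n}0.png",d["img"])
    print(n,d["K"],d["dist_coeffs"],d["R"],d["t"])
s=ctrl.sense(); print(s)
E
```

```text
top [[410.80766986   0.         318.22822792]
 [  0.         410.80766986 204.10145196]
 [  0.           0.           1.        ]] [-0.09948797  0.          0.          0.          0.        ] [[ 0.00423724 -0.99900902  0.04430611]
 [-0.98685492 -0.01133539 -0.16121063]
 [ 0.1615531  -0.04304062 -0.985925  ]] [ 22.71043037 605.96801071 746.85046144]
side [[367.53556605   0.         320.97063064]
 [  0.         367.53556605 199.04498773]
 [  0.           0.           1.        ]] [-0.05328479  0.          0.          0.          0.        ] [[-0.81896428 -0.57369782 -0.0129737 ]
 [-0.43416019  0.63423855 -0.63972368]
 [ 0.3752365  -0.51827818 -0.76849547]] [504.08675686 275.39138021 676.33400558]
{'time_s': 0.1, 'joints': array([-1.49143131e+00,  3.13384383e-01,  1.49836965e+00,  1.03074568e-05,
        1.33095695e+00, -2.23413091e-01]), 'dq': array([-0.00048219, -0.00028692, -0.00230946,  0.00027934,  0.00093493,
        0.0007533 ]), 'tau': array([ 2.71261175e-03, -4.12898648e+01, -2.60141999e+01, -2.16999983e-04,
        2.98107232e-03,  4.55049545e-07]), 'eef_pos': array([ 156.50714648, -500.89659809,  230.79402097]), 'ee_rot': array([-5.57354945e-04,  9.88562577e-01,  1.50810206e-01,  4.52310463e-05]), 'force': array([ 0.17876251,  0.65222713, -0.40975924]), 'wrist_torque': array([0.0221018 , 0.03020804, 0.03598256]), 'grip_force': 0.0, 'grip_width': 0.9971759689606289}
```

View pics/top0.png

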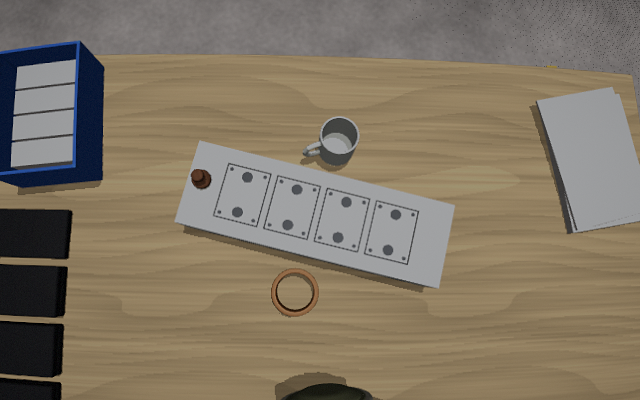

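View pics/side0.png

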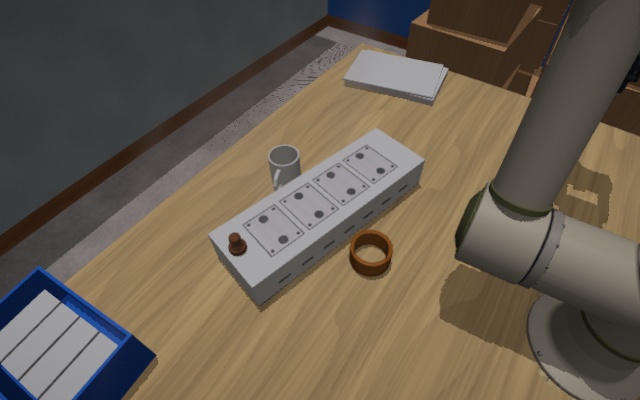

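The top view shows the trough corners at about (200,141), (455,205), (438,288) and (176,222). The pad pairs run from (247,177)/(237,212) at the stamp end to (395,214)/(388,250). The mug handle, at (308,153), is close to the far side of the trough, and the tape is at (295,292).

```bash
cat > h.py <<'E'
import numpy as np, cv2
from rig import ctrl, optics
def ray(d,uv,z):
    p=cv2.undistortPoints(np.array(uv,float).reshape(-1,1,2),d["K"],d["dist_coeffs"]).reshape(-1,2)
    v=np.c_[p,np.ones(len(p))]@d["R"]; c=-d["R"].T@d["t"]
    return c+v*((z-c[2])/v[:,2])[:,None]
E
python3 - <<'E'
from h import *
from scipy.optimize import least_squares
L={"top":[(247,177),(237,212),(297,189),(287,225),(346,202),(337,238),(395,214),(388,250)],
"side":[(263,219),(283,239),(298,196),(319,214),(327,170),(351,188),(360,156),(380,170)]}
M=np.array([(sx*34,y) for y in(142.5,47.5,-47.5,-142.5) for sx in(1,-1)])
for n in L:
    d=optics.capture(n); P=ray(d,L[n],85)[:,:2]
    f=lambda q:(M@np.array([[np.cos(q[2]),np.sin(q[2])],[-np.sin(q[2]),np.cos(q[2])]])+q[:2]-P).ravel()
    r=least_squares(f,[500,0,0]); q=r.x; print(n,q,np.degrees(q[2]),np.abs(r.fun).max()); print(P.round())
    if n=="top":
        print(ray(d,[(200,141),(455,205),(438,288),(176,222)],85).round())
        print("mug",ray(d,[(339,135),(305,153)],90).round(),"tape",ray(d,[(295,292)],48).round(),"stamp",ray(d,[(201,176)],130).round())
E
```

```text
top [ 5.82695026e+02  3.15837040e+01 -2.38860404e-01] -13.685693020921905 1.1202546641106608
[[ 649.  162.]
 [ 583.  178.]
 [ 628.   69.]
 [ 560.   86.]
 [ 604.  -22.]
 [ 537.   -6.]
 [ 583. -114.]
 [ 516.  -99.]]
[[ 718.  253.   85.]
 [ 601. -231.   85.]
 [ 446. -191.   85.]
 [ 564.  289.   85.]]
mug [[732. -10.  90.]
 [696.  54.  90.]] tape [[438.  70.  48.]] stamp [[640. 236. 130.]]
side [ 5.84793953e+02  2.86462320e+01 -2.25499820e-01] -12.92018797159474 11.889771580159959
[[ 649.  162.]
 [ 583.  177.]
 [ 627.   70.]
 [ 560.   85.]
 [ 619.  -32.]
 [ 543.  -16.]
 [ 580. -116.]
 [ 517. -102.]]
```

```bash
python3 -m handwheel '[[[1,0.85,0.77,0,0],[1,0.85,0.77,0,0],[1,0.85,0.77,0,0],[1,0.85,0.77,0,0],[1,0.85,0.77,0,0],[1,0.85,0.77,0,0],[1,0.85,0.77,0,0],[1,0.85,0.77,0,0],[1,0.85,0.77,0,0],[1,0.85,0.77,0,0]]]'
```

```text
time_s: 1.2
eef_pos: [528.4, -163.6, 231.3]
ee_rot: [0.0, 0.989, 0.151, -0.0]
force: [-0.2, -1.7, 0.5]
grip_width: 0.0
grip_force: 0.0
```

```bash
python3 -m handwheel '[[[1,0,0,0,0],[1,0,0,-0.8,0],[1,0,0,-0.8,0],[1,0,0,0,0],[1,0,0,0,0]]]'
```

```text
time_s: 1.7
eef_pos: [527.1, -166.0, 152.3]
ee_rot: [0.0, 0.989, 0.151, 0.0]
force: [-0.1, 0.3, 0.7]
grip_width: 0.003
grip_force: 0.0
```

```bash
python3 -m handwheel '[[[1,0.37,0.34,0,0],[1,0.37,0.34,0,0],[1,0.37,0.34,0,0],[1,0,0,-0.6,0],[1,0,0,-0.5,0],[1,0,0,-0.1,0],[1,0,0,0,0],[1,0,0,0,0]]]'
```

```text
time_s: 2.5
eef_pos: [583.6, -115.1, 93.7]
ee_rot: [0.001, 0.989, 0.151, 0.002]
force: [0.6, -0.2, 0.3]
grip_width: -0.002
grip_force: 0.0
```

```bash
python3 -m handwheel '[[[1,0,0,-0.06,0],[1,0,0,-0.06,0],[1,0,0,0,0],[1,0,0,0,0]]]'
python3 - <<'E'
from h import *
cv2.imwrite("pics/t1.png",cv2.resize(optics.capture("top")["img"][120:300,170:470],(800,480)))
E
```

```text
time_s: 2.9
eef_pos: [582.6, -114.5, 85.4]
ee_rot: [0.0, 0.989, 0.151, 0.0]
force: [0.0, -0.7, -0.4]
grip_width: -0.002
grip_force: 0.0
```

View pics/t1.png

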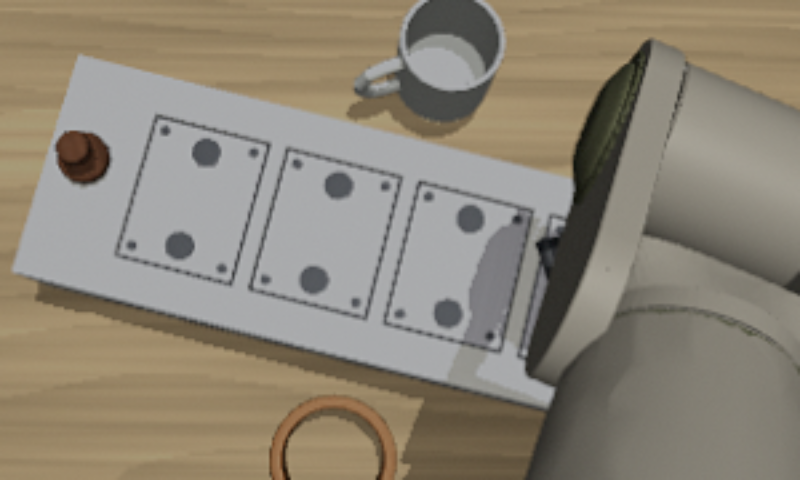

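The arm hides hatch 1, and hatches 2–4 lie flush. The fingertip is just above the surface at hatch 1, so I'll press in small steps.

```bash
python3 -m handwheel '[[[1,0,0,-0.06,0],[1,0,0,0,0],[1,0,0,0,0]]]';python3 -m handwheel '[[[1,0,0,-0.06,0],[1,0,0,0,0],[1,0,0,0,0]]]'
```

```text
time_s: 3.25
eef_pos: [582.9, -114.5, 85.0]
ee_rot: [0.001, 0.989, 0.151, 0.001]
force: [-9.0, 3.2, 20.2]
grip_width: -0.006
grip_force: 10.4
time_s: 3.55
eef_pos: [583.0, -114.6, 84.9]
ee_rot: [0.001, 0.989, 0.151, 0.001]
force: [-20.1, 5.5, 43.6]
grip_width: -0.0
grip_force: 22.0
```

Hatch 1 is locked. I'll move on to hatch 2.

```bash
python3 -m handwheel '[[[1,0,0,0.52,0],[1,0.15,0.615,0,0],[1,0.15,0.615,0,0],[1,0.15,0.615,0,0],[1,0,0,0,0],[1,0,0,-0.36,0],[1,0,0,-0.05,0],[1,0,0,-0.05,0],[1,0,0,0,0],[1,0,0,0,0]]]'
```

```text
time_s: 4.55
eef_pos: [605.4, -22.3, 85.0]
ee_rot: [-0.0, 0.989, 0.151, 0.001]
force: [-7.2, 4.4, 21.3]
grip_width: -0.001
grip_force: 10.1
```

Hatch 2 is locked too. Next is hatch 3.

```bash
python3 -m handwheel '[[[1,0,0,0.46,0],[1,0.15,0.615,0,0],[1,0.15,0.615,0,0],[1,0.15,0.615,0,0],[1,0,0,0,0],[1,0,0,-0.36,0],[1,0,0,-0.05,0],[1,0,0,-0.05,0],[1,0,0,0,0],[1,0,0,0,0]]]'
```

```text
time_s: 5.55
eef_pos: [627.8, 69.4, 85.0]
ee_rot: [-0.0, 0.989, 0.151, 0.001]
force: [-7.1, 3.2, 17.9]
grip_width: -0.005
grip_force: 9.3
```

```bash
python3 -m handwheel '[[[1,0,0,0.46,0],[1,0.15,0.615,0,0],[1,0.15,0.615,0,0],[1,0.15,0.615,0,0],[1,0,0,0,0],[1,0,0,-0.36,0],[1,0,0,-0.05,0],[1,0,0,-0.05,0],[1,0,0,0,0],[1,0,0,0,0]]]'
```

```text
time_s: 6.55
eef_pos: [650.3, 161.8, 82.8]
ee_rot: [0.0, 0.989, 0.151, 0.0]
force: [-0.5, 0.1, 0.3]
grip_width: 0.0
grip_force: 0.0
```

Hatch 4 gives under the press. I'll push its end down about 24 mm.

```bash
python3 -m handwheel '[[[1,0,0,-0.12,0],[1,0,0,-0.12,0],[1,0,0,-0.12,0],[1,0,0,-0.12,0],[1,0,0,0,0],[1,0,0,0,0]]]'
python3 - <<'E'
from h import *
cv2.imwrite("pics/s1.png",cv2.resize(optics.capture("side")["img"][120:320,180:460],(800,571)))
E
```

```text
time_s: 7.15
eef_pos: [649.9, 162.3, 57.8]
ee_rot: [-0.0, 0.989, 0.151, -0.001]
force: [0.4, -0.1, -0.7]
grip_width: -0.002
grip_force: 0.0
```

View pics/s1.png

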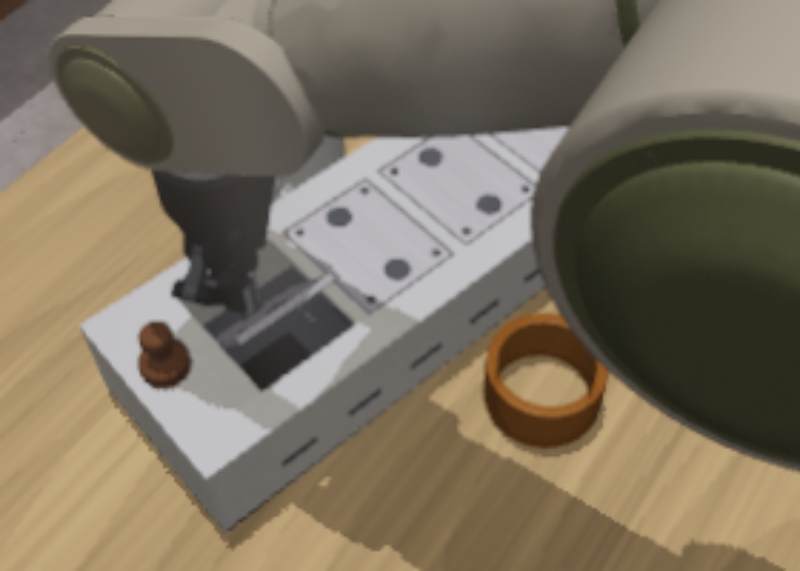

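The plate is tilted to about 50° with its near end risen, and the stamp is untouched. I'll lift clear, go round to the robot side, lower, and push towards +x.

```bash
python3 -m handwheel '[[[1,0,0,0.75,0],[1,0,0,0.75,0],[1,0,0,0.75,0],[1,-0.53,0.13,0,0],[1,-0.53,0.13,0,0],[1,-0.53,0.13,0,0],[1,-0.53,0.13,0,0],[1,0,0,0,0],[1,0,0,0,0]]]'; python3 -m handwheel '[[[1,0,0,-0.4,0],[1,0,0,-0.4,0],[1,0,0,-0.4,0],[1,0,0,-0.1,0],[1,0,0,0,0],[1,0,0,0,0]]]'
```

```text
time_s: 8.1
eef_pos: [544.2, 188.4, 171.3]
ee_rot: [0.0, 0.989, 0.151, 0.0]
force: [0.5, -0.4, 0.2]
grip_width: -0.001
grip_force: 0.0
time_s: 8.7
eef_pos: [544.9, 188.2, 106.7]
ee_rot: [0.0, 0.989, 0.151, 0.001]
force: [-1.2, -0.9, -1.4]
grip_width: -0.003
grip_force: 0.0
```

```bash
python3 -m handwheel '[[[1,0.19,-0.047,0,0],[1,0.19,-0.047,0,0],[1,0.19,-0.047,0,0],[1,0.19,-0.047,0,0],[1,0.19,-0.047,0,0],[1,0,0,0,0],[1,0,0,0,0]]]'; python3 -m handwheel '[[[1,0.06,-0.015,0,0],[1,0,0,0,0],[1,0,0,0,0]]]'; python3 -m handwheel '[[[1,0.06,-0.015,0,0],[1,0,0,0,0],[1,0,0,0,0]]]'
```

```text
time_s: 9.4
eef_pos: [591.8, 176.4, 105.5]
ee_rot: [0.0, 0.989, 0.151, -0.0]
force: [0.9, -0.4, -0.1]
grip_width: 0.001
grip_force: 0.0
time_s: 9.7
eef_pos: [594.1, 176.0, 105.6]
ee_rot: [-0.0, 0.989, 0.151, -0.001]
force: [-3.6, 1.5, 0.0]
grip_width: -0.004
grip_force: 1.9
time_s: 10.0
eef_pos: [594.7, 175.9, 105.5]
ee_rot: [-0.001, 0.988, 0.151, -0.004]
force: [-17.2, 1.5, 6.9]
grip_width: -0.001
grip_force: 8.9
```

The force rises with almost no further travel, so the hatch is at its stop, at local x ≈ -21 mm as predicted. I'll back off, lift clear and check.

```bash
python3 -m handwheel '[[[1,-0.4,0.1,0,0],[1,-0.6,0.15,0,0],[1,0,0,0.8,0],[1,0,0,0.8,0],[1,0,0,0.8,0],[1,-0.4,-0.8,0.2,0],[1,-0.4,-0.8,0,0],[1,-0.4,-0.8,0,0],[1,0,-0.8,0,0],[1,0,0,0,0]]]'; python3 -m handwheel '[[[1,0,-0.9,0,0],[1,0,-0.9,0,0],[1,0,-0.9,0,0],[1,0,0,0,0],[1,0,0,0,0]]]'
python3 - <<'E'
from h import *
a=optics.capture("side")["img"][120:320,180:460]; b=optics.capture("top")["img"][110:310,170:450]
cv2.imwrite("pics/e.png",cv2.resize(np.hstack([a,b]),(800,286)))
E
```

```text
time_s: 11.0
eef_pos: [487.7, 23.9, 236.4]
ee_rot: [0.001, 0.989, 0.149, 0.001]
force: [0.1, 0.4, -0.2]
grip_width: 0.004
grip_force: 0.0
time_s: 11.5
eef_pos: [487.8, -107.7, 235.8]
ee_rot: [0.0, 0.989, 0.15, 0.0]
force: [0.8, 0.6, -0.6]
grip_width: -0.001
grip_force: 0.0
```

View pics/e.png

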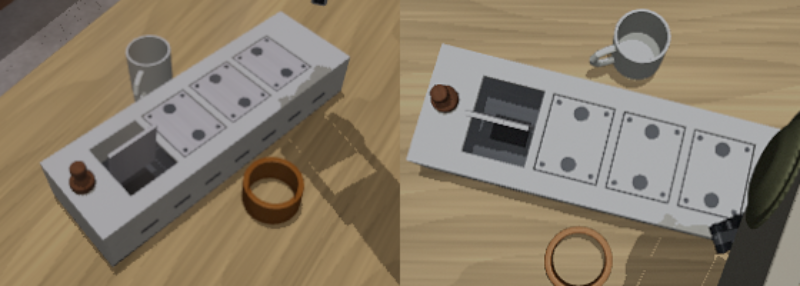

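Hatch 4 stands nearly upright, at about (132,150) in the side half and (497,120) in the top half. The mug, tape and stamp look unmoved, and the arm is clear.

```bash
python3 -c "
from rig import ctrl
print(ctrl.finish_job())"
```

```text
the job is handed in; nothing more can be done
None
```

Hatch 4, at the stamp end, was the unlocked one; it's pushed open to its stop and standing nearly upright, the mug, tape and stamp look unmoved, the arm is clear, and the job is handed in (no verdict was returned).

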